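Feed wax blocks into the roller flow lane

TASK

Lower the red stop bar fully across the bottom end of the roller lane, then feed the lane with the two wax blocks, the lumpy one first so that it is used up first. Set each block down on the rollers at the top end, flat and lengthwise, before you let go, so that it rolls down on its own: the lumpy block to rest against the bar, then the smooth block to rest behind it. Do not touch a block in the lower half of the lane, and leave the other things on the table where they are.

Things in the scene. Friction and masses are not known exactly. Their poses are not given: they have to be found in the camera images.
- lane: Roller lane on a fixed stand: blue side rails, grey rollers, sloping 15 degrees. Origin: mid-width, on the roller tops, at the uphill face of the lowered stop bar. y points up the lane along the slope, z square to the roller plane, x across it towards the bar's hinge. Track y = -30 to 268 mm; free-turning rollers 50 mm wide at 20 mm pitch: a block let go rolls at once. Place and heading vary.
- load_spot (a point): Point on the roller tops at mid-width near the top end (lane y = 222 mm), where a block's underside centre is best set down. There are no guides here and the blue rails (72 mm wide overall) stay 3 mm below the roller tops, so fingers may reach past the block's sides.
- guide_mouth (a point): Mid-width point on the roller tops (lane y = 162 mm) where the yellow guides begin. They stand 10 mm above the rollers, about 75 mm apart here, narrow to 53 mm apart (inside) at lane y = 125 mm and run so to the stop bar.
- stop_bar (a joint): Angle of the red stop bar, rad: 0 = fully lowered across the lane (end stop), grows as it is raised, at most 1.4. A stiff hinge (0.08 N m) holds it wherever it is left. The hinge axis runs along the lane (lane y); the bar turns in the plane square to the lane.
- bar_hinge (a point): Axis of the stop bar's hinge, on the +x side of the lane's bottom end: lane x = 43, y = -5, z = 14 mm. With the bar at angle a its arm points from here along (-cos a, 0, sin a) in lane axes.
- bar_knob (a point): Centre of the black ball knob (20 mm diameter) at the free end of the red stop bar, 95 mm from the hinge axis. The bar between is 10 mm wide along the lane and 12 mm thick. It can be swept down by pushing with the closed fingers on its upper side.
- wax_lumpy: Lumpy, crumpled cream wax block, 44 (its x) x 72 (its y) x 28 (z) mm, about 0.1 kg. Origin: centre of its underside. Its top edge is dented on one side: grip it low across the 44 mm, fingertips 3 to 7 mm above its underside.
- wax_smooth: Smooth cream wax block with straight sides, 44 (its x) x 62 (its y) x 28 (z) mm, about 0.1 kg. Origin: centre of its underside. Grip it across the 44 mm.
- tape: Roll of pale masking tape lying flat, 98 mm diameter, 25 mm high; to be left alone.
- matchbox: Red matchbox, 36 x 53 x 15 mm; to be left alone.
- brush: Flat brush with red handle, 190 mm long; to be left alone.
There are look-alikes about, which are no part of the job. What is shaped like the wax_smooth but blue is not meant.

How it is judged:
On the way, in this order (a step that is already met when the one before it is completed fails the run):
1. the stop bar is fully lowered (within 0.06 rad) and no longer touched (value of joint stop_bar below 0.06 rad and contact force between the fingers and lane below 0.3 N), for 0.1 s.
2. the lumpy block, held, is lowered flat and lengthwise onto the top end of the lane (underside centre within 12 mm of the rollers, within 15 mm of the lane's middle, above lane y = 180 mm) (value of joint stop_bar below 0.06 rad and contact force between the fingers and wax_lumpy above 0.5 N and y of wax_lumpy in the frame of lane between 0.18 and 0.265 m and x of wax_lumpy in the frame of lane between -0.015 and 0.015 m and z of wax_lumpy in the frame of lane between -0.01 and 0.012 m and angle between the y axis of wax_lumpy and the y axis of lane, either way round below 0.4 rad).
3. the lumpy block has rolled down and rests against the stop bar (its centre 28 to 44 mm up from the bar), flat on the rollers, untouched (value of joint stop_bar below 0.06 rad and contact force between the fingers and wax_lumpy below 0.1 N and y of wax_lumpy in the frame of lane between 0.028 and 0.044 m and z of wax_lumpy in the frame of lane below 0.008 m and linear speed of wax_lumpy below 0.03 m/s), for 0.2 s.
4. the smooth block, held, is lowered flat and lengthwise onto the top end of the lane (same tolerances) (contact force between the fingers and wax_smooth above 0.5 N and y of wax_smooth in the frame of lane between 0.18 and 0.265 m and x of wax_smooth in the frame of lane between -0.015 and 0.015 m and z of wax_smooth in the frame of lane between -0.01 and 0.012 m and angle between the y axis of wax_smooth and the y axis of lane, either way round below 0.4 rad).
At the end, for the whole second after the job is handed in: The stop bar is down (within 0.06 rad). Both blocks lie flat (within 0.15 rad) on the rollers between the guides, at rest: the lumpy block against the bar (its centre 28 to 44 mm up the lane from the bar's face), the smooth block lengthwise directly behind it (centre at 90 to 116 mm) (value of joint stop_bar below 0.06 rad and y of wax_lumpy in the frame of lane between 0.028 and 0.044 m and x of wax_lumpy in the frame of lane between -0.012 and 0.012 m and z of wax_lumpy in the frame of lane between -0.008 and 0.008 m and angle between the z axis of each of wax_lumpy, wax_smooth and the z axis of lane, either way round below 0.15 rad and angle between the y axis of wax_smooth and the y axis of lane, either way round below 0.3 rad and y of wax_smooth in the frame of lane between 0.09 and 0.116 m and x of wax_smooth in the frame of lane between -0.012 and 0.012 m and z of wax_smooth in the frame of lane between -0.008 and 0.008 m and linear speed of each of wax_lumpy, wax_smooth below 0.03 m/s); the robot touches nothing.
It fails at once if a finger touches the lumpy block in the lower half of the lane (contact force between the fingers and wax_lumpy above 0.3 N and distance between wax_lumpy and lane below 0.13 m and z of wax_lumpy in the frame of lane below 0.04 m).
It fails at once if a finger touches the smooth block in the lower half of the lane (contact force between the fingers and wax_smooth above 0.3 N and distance between wax_smooth and lane below 0.13 m and z of wax_smooth in the frame of lane below 0.04 m).
It fails at once if a bystander (tape, matchbox, brush) is moved more than 30 mm (distance of any of tape, matchbox, brush from where it was at the start of the episode above 0.03 m).
It also fails if it takes over 64 s, if anything falls off the work surface, if the arm or the gripper's body presses on something with over 40 N, if the wrist force passes 120 N, or if a joint passes its speed limit or range.

ROBOT

A 6-joint arm with a two-finger parallel gripper is mounted at the origin on a cart in front of the work surface, level with it; the furniture and walls round the work are solid. World frame = base frame: x ahead of the robot, y to its left, z up, the work surface at z = 0. Lengths are in m, angles in rad, forces in N, time in s.
With the tool pointing down it reaches from about 0.3 to 0.775 m from the base axis. Payload 14.6 kg.
Tool frame: the origin (TCP) lies at the very end of the fingers, on their centre line; the grasp point (between the pads) lies 19 mm behind it (ctrl.grasp_offset is the distance from the TCP to the grasp point, in m); z points along the fingers, y is the line along which they close (so a half turn about z gives the same grasp; the last joint's range is limited). The gripper opens to 94 mm and grips with 3 to 60 N. Pads are 16 mm wide; open, the fingers measure 119 mm over their backs; the gripper's body (75 mm by 177 mm) begins 78 mm behind the grasp point.
Start: joints at [1.189, 0.3, 1.521, -0, 1.321, -0.067], TCP at [0.17, 0.523, 0.205] pointing down, gripper open.
Joint ranges: [-3.03, 3.03], [-0.79, 2.21], [0.23, 2.52], [-1.04, 4.18], [0, 3.07], [-2.55, 2.55]. Speed limits (rad/s): [2.22, 2.22, 2.57, 3.14, 3.14, 3.14].

INTERFACE

Orientations are given as [roll, pitch, yaw] about the fixed x, y, z axes, in that order (R = Rz(yaw) Ry(pitch) Rx(roll)).
In Python, from station import ctrl gives the robot as it stands.
- The arm moves only by the tool step_arm, never from a script. Its argument "plan" is a list that holds one entry, the list of rows, each a list of 6 numbers: the shift along the tool's x, y, z in units of 30 mm (1.0 is 30 mm), then the turn, a rotation vector about the tool's x, y, z in units of 6 degrees (1.0 is 6 degrees). In form: [[[dx, dy, dz, wx, wy, wz], ...]]. A call has 1 to 8 rows; each row is the pose to reach, as a shift and turn from the pose commanded when the call began, along the tool's axes at that moment; what a row does not reach only later rows make up. A row lasts 1/12 s, in which the tool goes at most 41.7 mm and 7.16 degrees, less where a joint would pass 70% of its speed; a pose out of reach is approached as far as the arm can. A call with a gripper value outside its range is refused whole. "grip" is the opening, from 0 (shut) to 1 (fully open), set as the call begins (left out, the last holds). The fingers move at their own pace and stop on an object; "squeeze" is the grip in N (left out, the last holds). Time passes only in rows, so rows that repeat a pose let the fingers close. It gives the time, the measured TCP pose, the force, the opening and the grip force at its end, in the units of the state.
- ctrl.get_obs(): the state, without advancing time (a new reading comes with each control period).
- ctrl.camera(name): name is "scene" or "top" or "wrist"; returns the picture (400x640x3 uint8, red, green, blue); there is no depth.
- ctrl.camera_model(name): a dict with "intrinsics" (3x3 intrinsics, pixels), "k1" (the pictures are not rectified: a ray, as slopes to the right and down, at radius r is drawn at 1 + k1 r^2 times it, then the intrinsics apply), "R" (3x3) and "t" (3): a world point X has camera coordinates R X + t; the wrist camera has in their place "tool_from_camera" (4x4, takes a point from camera to tool coordinates, whose origin is the TCP and whose axes are the flange's). Camera axes: x right, y down, z forward; pixel columns grow to the right and rows downward; lengths in m; the calibration is good to about 2 mm. A picture is of the moment at which its call begins: read the wrist's pose just before it. camera_model takes no time and is no camera call.
- ctrl.hand_in(): hands the job in; it is judged then, once.
Trained networks look in the newest picture that a camera, given by its name, has taken for a name from the list of things; names that differ only in an ending like _2 or _b are one class to them, and where a whole thing is asked for, a point or a joint stands for the part that bears it (a point fixed in the world has none). Each returns a list of dicts, best first, with "confidence" (0 to 1); they miss things now and then, are a little off and sometimes report something else, mostly with a low value. They report only what shows in the picture. A call takes as long as a camera call. They do not tell look-alikes from the thing itself.
- ctrl.masks_of(query, camera): "pixels" (400x640 bool, what is visible of it) and "at" ([column, row] in pixels, amid what is visible of it).
- ctrl.place_of(query, camera): "at" ([column, row] in pixels: a listed point, or the origin of a listed thing).
The state is a dict: "time_s": time; "qpos": joint angles; "joint_vel": joint speeds; "tau": joint torques, N m; "ee_pos": TCP position; "eef_rot": TCP orientation; "force": force on the tool from outside, world axes, zero at the start; "moment": the same for the moment, N m; "grip_width": finger opening in m; "grip_force": force on a finger pad.
Only numpy, scipy, OpenCV 4.12 (cv2) and the standard library are available. Lean on these libraries where they do the work, as an engineer would, in place of code of your own. Each camera call takes 0.05 s, during which the arm holds its last target. There are 200 camera calls.

## Working session

There is one attempt and no reset: what is moved stays moved. The work goes in short steps, Python scripts to look and compute and a tool call to move; the robot and the scene stay as the last step left them, time stands still between calls to the robot, and variables do not carry over. Pictures are saved under pics/ and viewed, at most 10 in all, crops included, and the job is handed in when it is done.

Besides the shell and the picture viewer there is one more tool, called after "Emit:" as a command line: name --argument value ..., lists and objects as JSON in quotes. step_arm: Moves the arm, as the interface text tells. Its arguments: {"type":"object","properties":{"plan":{"type":"array","items":{"type":"array","items":{"type":"array","items":{"type":"number"}}}},"grip":{"type":"number"},"squeeze":{"type":"number"}},"required":["plan"]}

```bash
mkdir -p pics; ls
cat > h.py <<'E'
import numpy as np, cv2
from scipy.spatial.transform import Rotation as Ro
from station import ctrl
def save(n,f): cv2.imwrite('pics/'+f,cv2.cvtColor(ctrl.camera(n),cv2.COLOR_RGB2BGR))
E
python3 - <<'E'
from h import *
np.set_printoptions(precision=4,suppress=True)
o=ctrl.get_obs();print(o['time_s'],o['ee_pos'],o['eef_rot'])
a=ctrl.camera('scene');b=ctrl.camera('top')
for n,im in(('scene',a),('top',b)):
    cv2.imwrite(f'pics/{n}0.png',cv2.cvtColor(im,cv2.COLOR_RGB2BGR))
    print(n,ctrl.camera_model(n))
print(ctrl.camera_model('wrist'))
for q in ['load_spot','guide_mouth','bar_hinge','bar_knob','lane','wax_lumpy','wax_smooth','tape','matchbox','brush']:
  for n in('scene','top'):
    print(q,n,[(np.round(d['at'],1).tolist(),round(d['confidence'],2)) for d in ctrl.place_of(q,n)[:4]])
E
```

```text
pics
0.0 [0.1702 0.5227 0.2049] [-3.1404 -0.0001  2.8268]
scene {'intrinsics': array([[509.2864,   0.    , 321.3626],
       [  0.    , 509.2864, 194.2106],
       [  0.    ,   0.    ,   1.    ]]), 'k1': 0.013157990385340183, 'R': array([[-0.6129, -0.79  ,  0.0154],
       [-0.3592,  0.2612, -0.896 ],
       [ 0.7038, -0.5547, -0.4438]]), 't': array([0.4914, 0.1954, 1.2625])}
top {'intrinsics': array([[456.4214,   0.    , 326.1889],
       [  0.    , 456.4214, 202.4968],
       [  0.    ,   0.    ,   1.    ]]), 'k1': -0.10464541313323004, 'R': array([[-0.0045, -0.9998,  0.0177],
       [-0.9873,  0.0016, -0.159 ],
       [ 0.1589, -0.0181, -0.9871]]), 't': array([0.2057, 0.5058, 1.3537])}
{'intrinsics': array([[306.3437,   0.    , 321.3742],
       [  0.    , 306.3437, 197.5862],
       [  0.    ,   0.    ,   1.    ]]), 'k1': -0.04486104780562845, 'tool_from_camera': array([[-0.0001, -0.9574, -0.2889,  0.0839],
       [ 1.    ,  0.0002, -0.001 ,  0.0008],
       [ 0.001 , -0.2889,  0.9574, -0.1792],
       [ 0.    ,  0.    ,  0.    ,  1.    ]])}
load_spot scene [([350.7, 174.3], 0.79
[... 179 characters left out ...]
.6], 0.69), ([394.4, 165.9], 0.58)]
bar_hinge top [([435.0, 186.5], 0.8)]
bar_knob scene [([415.5, 152.3], 0.59)]
bar_knob top []
lane scene [([402.1, 177.9], 0.94)]
lane top [([427.9, 197.1], 0.91), ([445.5, 202.0], 0.37)]
wax_lumpy scene [([271.9, 220.2], 0.6)]
wax_lumpy top [([283.6, 180.6], 0.62), ([379.0, 200.6], 0.42)]
wax_smooth scene [([289.0, 245.0], 0.83), ([318.6, 227.9], 0.61), ([415.8, 214.9], 0.24)]
wax_smooth top [([266.2, 222.5], 0.57), ([309.3, 210.1], 0.51)]
tape scene [([216.4, 233.8], 0.75)]
tape top [([221.9, 183.3], 0.76)]
matchbox scene [([237.9, 254.1], 0.51)]
matchbox top [([228.8, 209.6], 0.56)]
brush scene [([412.5, 214.1], 0.58)]
brush top [([394.3, 251.5], 0.62)]
```

Run:
```python
import cv2
a=cv2.imread('pics/scene0.png')[120:290,180:460]
b=cv2.imread('pics/top0.png')[120:290,190:470]
import numpy as np
cv2.imwrite('pics/c0.png',np.vstack([cv2.resize(a[:, :],None,fx=1.75,fy=1.75,interpolation=2),cv2.resize(b,None,fx=1.75,fy=1.75,interpolation=2)]))
```

```text
(no output)
```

View pics/c0.png

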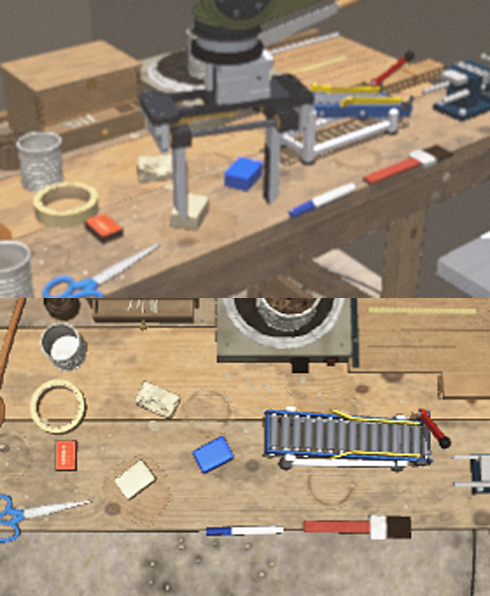

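View pics/top0.png

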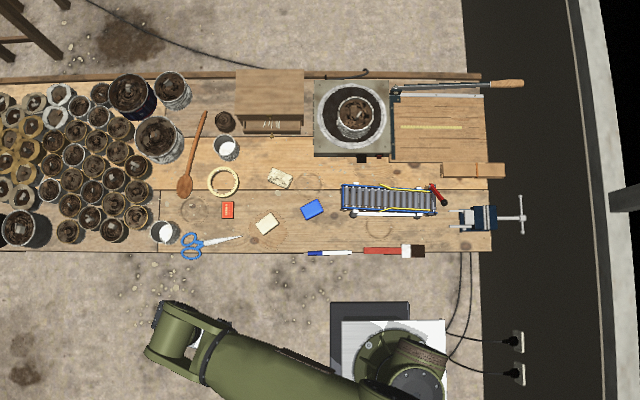

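The pictures show the lane with its top end at top-view pixel (342,195), its bottom end at (437,203) and the raised red bar with its knob at (443,202). Candidates for the blocks are the lumpy cream one at (279,178), the smooth cream one at (266,223) and the blue look-alike at (312,210), which is not meant. I choose the cream pair.

```bash
cat >> h.py <<'E'
from scipy.optimize import least_squares
np.set_printoptions(precision=4,suppress=True)
def toolT(o=None):
    o=o or ctrl.get_obs(); T=np.eye(4); T[:3,:3]=Ro.from_euler('xyz',o['eef_rot']).as_matrix(); T[:3,3]=o['ee_pos']; return T
def cam(n,o=None):
    m=ctrl.camera_model(n)
    if n=='wrist':
        M=np.linalg.inv(toolT(o)@m['tool_from_camera']); R,t=M[:3,:3],M[:3,3]
    else: R,t=m['R'],m['t']
    return dict(K=m['intrinsics'],k=m['k1'],R=R,t=t)
def proj(c,X):
    p=np.atleast_2d(X)@c['R'].T+c['t']; s=p[:,:2]/p[:,2:]; s=s*(1+c['k']*(s**2).sum(1,keepdims=True))
    return s@c['K'][:2,:2].T+c['K'][:2,2]
def onz(c,uv,z):
    s=cv2.undistortPoints(np.array([[uv]],float),c['K'],np.array([c['k'],0,0,0.])).ravel()
    d=c['R'].T@np.r_[s,1]; o=-c['R'].T@c['t']; return o+d*(z-o[2])/d[2]
S=np.radians(15)
def laneT(p): # x,y,z,heading of up-lane direction
    h=p[3]; y=np.array([np.cos(h)*np.cos(S),np.sin(h)*np.cos(S),np.sin(S)]); x=np.array([np.sin(h),-np.cos(h),0])
    T=np.eye(4); T[:3,:3]=np.c_[x,y,np.cross(x,y)]; T[:3,3]=p[:3]; return T
def inl(p,X): T=laneT(p); return np.atleast_2d(X)@T[:3,:3].T+T[:3,3]
PT=dict(load_spot=(0,.222,0),guide_mouth=(0,.162,0),bar_hinge=(.043,-.005,.014),lane=(0,0,0))
def knob(a): return (.043-.095*np.cos(a),-.005,.014+.095*np.sin(a))
def fit(obs,p0,ka=None): # obs: list of (cam,pointname,uv,weight); p0=x,y,z,h,(a)
    def f(p):
        r=[]
        for c,n,uv,w in obs:
            X=knob(p[4]) if n=='bar_knob' else PT[n]
            r+=list(w*(proj(c,inl(p,X))[0]-uv))
        return np.array(r)
    return least_squares(f,p0,loss='soft_l1')
E
python3 - <<'E'
from h import *
s,t=cam('scene'),cam('top')
O=[(s,'load_spot',(350.7,174.3),.5),(t,'load_spot',(356.7,193.3),1),(t,'guide_mouth',(377.8,197.3),1),(s,'guide_mouth',(364.2,172.5),.5),
(s,'bar_hinge',(401.9,176.6),.6),(t,'bar_hinge',(435,186.5),1),(s,'lane',(402.1,177.9),1),(t,'lane',(427.9,197.1),1),(s,'bar_knob',(415.5,152.3),1),(t,'bar_knob',(443,202),1)]
for h in (1.5,):
    q=fit(O,[*onz(t,(428,197),.06),h,1.]); print(q.x,q.cost,q.fun.round(1))
p=q.x
for n in PT: print(n,inl(p,PT[n]),proj(t,inl(p,PT[n])),proj(s,inl(p,PT[n])))
print('knob',inl(p,knob(p[4])))
for n,uv in(('lumpy',(279,178)),('smooth',(266,223)),('blue',(312,210)),('tape',(223,181)),('vise',(485,218))): print(n,onz(t,uv,.014))
E
```

```text
[ 0.509  -0.1055  0.0461  1.5076  0.9068] 18.213426437348158 [-0.1  0.5  2.6  0.2  0.5 -1.7  0.6  1.6 -3.7 -4.9 -3.7  0.3  0.2 -1.
 -0.6  4.  -1.1  0.3  0.6  0.3]
load_spot [[0.5226 0.1085 0.1035]] [[359.3033 193.4628]] [[350.4506 175.2669]]
guide_mouth [[0.5189 0.0506 0.088 ]] [[378.3495 195.5994]] [[365.3411 175.7476]]
bar_hinge [[ 0.5514 -0.1167  0.0583]] [[431.2742 186.7648]] [[395.7089 168.4799]]
lane [[ 0.509  -0.1055  0.0461]] [[427.2966 201.1121]] [[402.2963 176.9388]]
knob [[ 0.4917 -0.1323  0.1305]]
lumpy [0.5883 0.3511 0.014 ]
smooth [0.4467 0.3895 0.014 ]
blue [0.4869 0.2477 0.014 ]
tape [0.5792 0.5268 0.014 ]
vise [ 0.4601 -0.2963  0.014 ]
```

Emit:
step_arm --plan '[[[-2,-1.5,-1,0,0,0],[-3.6,-2.8,-2.2,0,0,-1],[-13.2,-10.4,-2.2,0,0,-3],[-13.2,-10.4,-2.2,0,0,-3],[-13.2,-10.4,-2.2,0,0,-3],[-13.2,-10.4,-2.2,0,0,-3],[-13.2,-10.4,-2.2,0,0,-3],[-13.2,-10.4,-2.2,0,0,-3]]]' --grip 0

```text
time_s: 1.77
ee_pos: [0.3498, 0.254, 0.2585]
eef_rot: [3.141, 0.001, 3.141]
force: [0.4, 0.8, 0.1]
grip_width: 0.044
grip_force: 0.0
```

```bash
cat >> h.py <<'E'
def look(q,n): return [(np.round(d['at'],1).tolist(),round(d['confidence'],2)) for d in ctrl.place_of(q,n)[:3]]
def to(pos,R,o=None): # shift/turn in move units from the measured pose
    T=toolT(o); R=np.asarray(R)
    d=T[:3,:3].T@(np.array(pos)-T[:3,3])/.03; w=np.degrees(Ro.from_matrix(T[:3,:3].T@R).as_rotvec())/6
    print('move',np.r_[d,w].round(2),'rows',max(np.linalg.norm(d)*30/41.7,np.linalg.norm(w)*6/7.16).round(1))
def down(yaw): return Ro.from_euler('xyz',[np.pi,0,yaw]).as_matrix()
E
python3 - <<'E'
from h import *
o=ctrl.get_obs();print(o['time_s'],o['ee_pos'],o['eef_rot'])
to([.45,.1,.27],down(np.pi))
E
```

```text
1.7667 [0.3498 0.254  0.2585] [3.1413 0.0006 3.1412]
move [-3.34 -5.13 -0.38  0.    0.01 -0.  ] rows 4.4
```

Emit:
step_arm --plan '[[[-3.3,-5.1,-0.4,0,0,0],[-3.3,-5.1,-0.4,0,0,0],[-3.3,-5.1,-0.4,0,0,0],[-3.3,-5.1,-0.4,0,0,0],[-3.3,-5.1,-0.4,0,0,0],[-3.3,-5.1,-0.4,0,0,0]]]'

```text
time_s: 2.27
ee_pos: [0.4495, 0.1001, 0.2701]
eef_rot: [-3.141, 0.0, 3.137]
force: [-0.4, 0.3, 0.5]
grip_width: 0.004
grip_force: 0.0
```

Run:
```python
from h import *
o=ctrl.get_obs();c=cam('wrist',o);save('wrist','w1.png');print(o['time_s'],o['ee_pos'],o['eef_rot'])
for q in ['load_spot','guide_mouth','bar_hinge','bar_knob','lane','wax_lumpy','wax_smooth']: print(q,look(q,'wrist'))
p0=[0.509,-0.1055,0.0461,1.5076,0.9068]
for n in PT: print(n,proj(c,inl(p0,PT[n])))
for q in ['wax_lumpy','wax_smooth']:
  for d in ctrl.masks_of(q,'wrist')[:3]:
    m=d['pixels'].astype(np.uint8); k=cv2.findContours(m,0,2)[0]; k=max(k,key=cv2.contourArea)
    r=cv2.minAreaRect(k); b=cv2.boxPoints(r)
    B=np.array([onz(c,u,.028)[:2] for u in b]);print(q,round(d['confidence'],2),r,onz(c,d['at'],.02),'\n',B.tolist(),np.linalg.norm(B[0]-B[1]),np.linalg.norm(B[1]-B[2]))
```

```text
2.2667 [0.4495 0.1001 0.2701] [-3.1412  0.0002  3.1371]
load_spot [([330.1, 234.2], 0.88)]
guide_mouth [([283.1, 227.9], 0.92)]
bar_hinge [([169.0, 246.8], 0.88)]
bar_knob [([121.6, 225.6], 0.7)]
lane [([174.0, 211.9], 0.61), ([516.6, 158.1], 0.39)]
wax_lumpy [([472.2, 245.7], 0.93)]
wax_smooth [([514.0, 158.4], 0.94), ([417.7, 189.9], 0.63), ([285.8, 229.7], 0.31)]
load_spot [[328.428  238.4613]]
guide_mouth [[282.8259 230.9048]]
bar_hinge [[168.6593 243.9835]]
lane [[175.9143 212.8624]]
wax_lumpy 0.89 ((478.2327575683594, 252.45689392089844), (50.9469108581543, 29.80656623840332), 23.198589324951172) [0.5793 0.3444 0.02  ] 
 [[0.5877588971296829, 0.2958096063675851], [0.5423731799415501, 0.30813010864841495], [0.5764925337184161, 0.38645543893579154], [0.6242931324526375, 0.37605793507120155]] 0.04702826917007583 0.08543411301568932
wax_smooth 0.79 ((423.50006103515625, 192.00003051757812), (34.435447692871094, 45.615787506103516), 63.43495178222656) [0.4896 0.2473 0.02  ] 
 [[0.4772127923272079, 0.205427050431993], [0.4478200725570666, 0.26112549485490116], [0.49303524269497345, 0.2883363603016891], [0.5241243934665425, 0.23127776556024027]] 0.06297816039404333 0.052771609876552585
wax_smooth 0.65 ((518.1922607421875, 162.5384521484375), (34.94611358642578, 51.30976867675781), 56.3099365234375) [0.4385 0.3843 0.02  ] 
 [[0.4418709548281219, 0.3332846932488679], [0.40196040358509383, 0.38830220650698233], [0.442505689394413, 0.4247352666113642], [0.48444558905216795, 0.3686134188095027]] 0.06796895516064055 0.054509522745377965
wax_smooth 0.32 ((239.5968017578125, 223.7771759033203), (266.196044921875, 69.79338073730469), 5.297048568725586) [ 0.5318 -0.0136  0.02  ] 
 [[0.5701841469598452, -0.23784343293588361], [0.46015123981047434, -0.20405159522358496], [0.49877193215033083, 0.17776917085823432], [0.6119838094233103, 0.1731940195155921]] 0.11510486067806346 0.38376901293371407
```

View pics/w1.png

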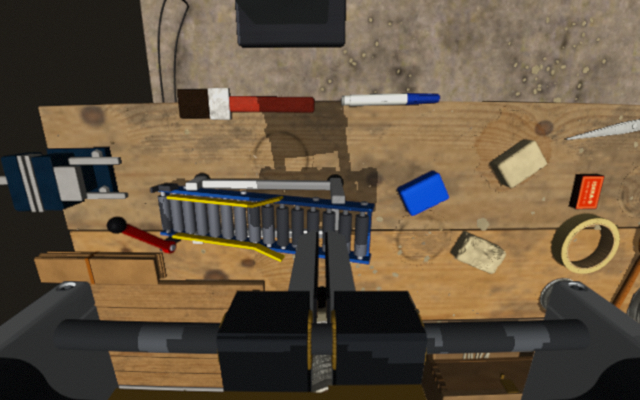

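The wrist picture shows the raised bar, with the knob at (115,225) and the hinge at (170,246). The lumpy block is at (479,252), the smooth cream block at (519,163) and the blue look-alike at (423,192). I fit the lane pose from all three views.

Run:
```python
from h import *
s,t=cam('scene'),cam('top'); w=cam('wrist')
O=[(t,'load_spot',(356.7,193.3),1),(t,'guide_mouth',(377.8,197.3),1),(s,'guide_mouth',(364.2,172.5),.5),(s,'load_spot',(350.7,174.3),.5),
(s,'bar_hinge',(394.4,165.9),.6),(t,'bar_hinge',(435,186.5),.7),(s,'lane',(402.1,177.9),1),(t,'lane',(427.9,197.1),1),(s,'bar_knob',(412.5,152),1),(t,'bar_knob',(443,202),1),
(w,'load_spot',(330.1,234.2),1),(w,'guide_mouth',(283.1,227.9),1),(w,'bar_hinge',(169,246.8),1),(w,'lane',(174,211.9),1),(w,'bar_knob',(117,225.6),1)]
q=fit(O,[0.509,-0.1055,0.0461,1.5076,0.9068]);p=q.x
print(p,q.cost);print(q.fun.reshape(-1,2).round(1).tolist())
print('knob',inl(p,knob(p[4])),'load',inl(p,PT['load_spot']),'hinge',inl(p,PT['bar_hinge']))
for r,a in((.06,p[4]),(.06,0)):
  print('push',inl(p,(.043-r*np.cos(a)+.0*np.sin(a),-.005,.014+r*np.sin(a)+.006)))
# lane outline check overlay
im=cv2.imread('pics/w1.png')
for X in [(x,y,0) for x in(-.025,.025) for y in(-.03,.268)]+[(x,y,.01) for x,y in((-.0375,.162),(.0375,.162),(-.0265,.125),(.0265,.125))]:
  u=proj(w,inl(p,X))[0]; cv2.circle(im,tuple(int(v) for v in u.round()),1,(0,0,255),-1)
cv2.imwrite('pics/w1c.png',cv2.resize(im[140:300,80:400],None,fx=2.5,fy=2.5))
```

```text
[ 0.5093 -0.1013  0.0499  1.5494  0.895 ] 16.364403246795433
[[1.2, 2.8], [-0.8, 0.1], [0.7, 1.6], [0.3, 0.6], [-0.0, 1.1], [-3.8, -0.2], [-0.7, -1.8], [-1.7, 3.7], [1.1, -0.2], [-0.4, -0.1], [-0.8, 0.3], [-0.1, 0.7], [0.0, -0.7], [1.2, 2.6], [-0.6, -0.2]]
knob [[ 0.4923 -0.1286  0.1337]] load [[0.5139 0.1131 0.1074]] hinge [[ 0.5522 -0.1106  0.0621]]
push [[ 0.5143 -0.1235  0.1132]]
push [[ 0.4921 -0.1109  0.0679]]
```

View pics/w1c.png

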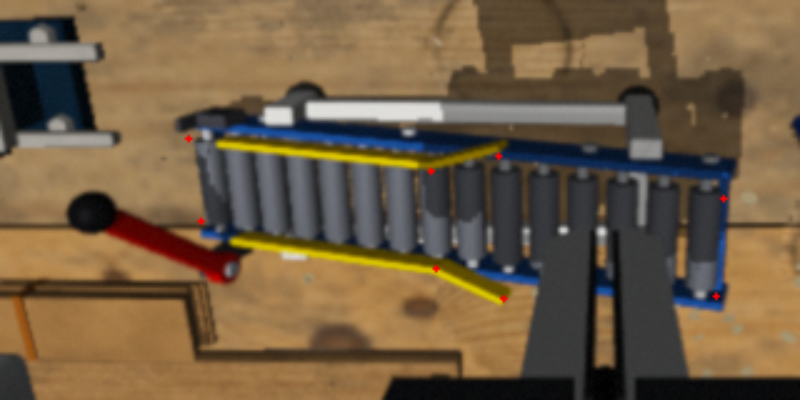

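The overlay matches the guides to about 1 px at the knees at crop (432,165) and (437,265). The top end looks a few mm off, so I'll refine it from closer up before loading. The bar push tolerates that error, so I approach the bar now.

Emit:
step_arm --plan '[[[-3.5,-7.3,2.3,0,0,0],[-3.5,-7.3,2.3,0,0,0],[-3.5,-7.3,2.3,0,0,0],[-3.5,-7.3,2.3,0,0,0],[-3.5,-7.3,2.3,0,0,0],[-3.5,-7.3,2.3,0,0,0],[-3.5,-7.3,2.3,0,0,0],[-3.5,-7.3,2.3,0,0,0]]]'

```text
time_s: 3.43
ee_pos: [0.5529, -0.1176, 0.1996]
eef_rot: [3.141, -0.002, 3.139]
force: [-0.1, 0.6, 0.0]
grip_width: 0.0008
grip_force: 0.0
```

Run:
```python
from h import *
o=ctrl.get_obs();w=cam('wrist',o)
im=cv2.cvtColor(ctrl.camera('wrist'),cv2.COLOR_RGB2BGR);print(o['time_s'],o['ee_pos'],o['eef_rot'])
for q in ['load_spot','guide_mouth','bar_hinge','bar_knob','lane']: print(q,look(q,'wrist'))
p=[0.5093,-0.1013,0.0499,1.5494,0.895]
for X in [(x,y,0) for x in(-.025,.025) for y in(-.03,.268)]+[(x,y,.01) for x,y in((-.0375,.162),(.0375,.162),(-.0265,.125),(.0265,.125))]+[PT['bar_hinge'],knob(p[4])]:
  u=proj(w,inl(p,X))[0]; print(u.round(1),end=' '); cv2.circle(im,tuple(int(v) for v in u.round()),1,(0,0,255),-1)
cv2.imwrite('pics/w2.png',cv2.resize(im[130:370,200:600],None,fx=2,fy=2))
to([.555,-.118,.125],down(np.pi))
```

```text
3.4333 [ 0.5529 -0.1176  0.1996] [ 3.141  -0.0023  3.1386]
load_spot [([565.3, 156.7], 0.7)]
guide_mouth [([498.4, 154.5], 0.69)]
bar_hinge [([325.0, 187.8], 0.79), ([329.9, 143.4], 0.32)]
bar_knob [([303.4, 136.9], 0.95)]
lane [([302.1, 135.3], 0.33)]
[309.6 120.1] [634.6 134.1] [309.2 166.1] [619.4 189. ] [512.4 113.8] [497.9 194.6] [466.9 124.5] [458.9 180.3] [327.6 186.6] [306.9 136.2] move [-0.06 -0.09  2.56 -0.    0.01  0.01] rows 1.8
```

View pics/w2.png

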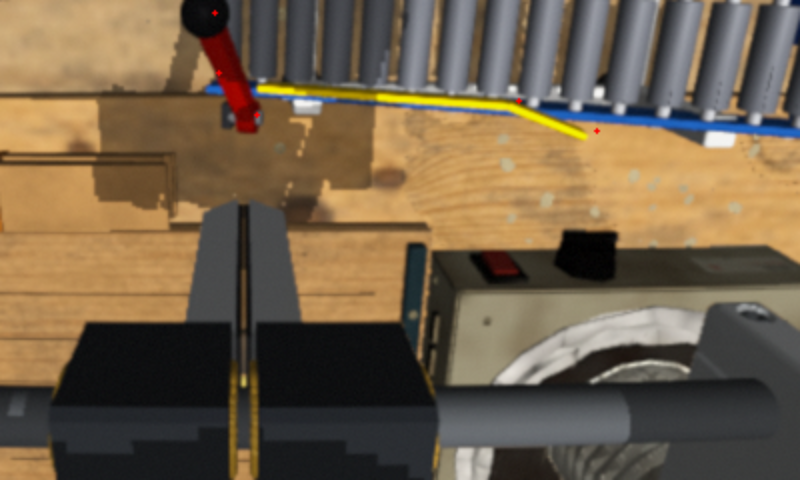

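The close view shows the hinge at (328,188) and the knob at (303,137), both within about 4 mm of my model. I press the bar down from its hinge side.

Emit:
step_arm --plan '[[[0,-0.1,1.3,0,0,0],[0,-0.1,2.5,0,0,0],[0.5,-0.1,2.7,0,0,0],[1.0,0,3.0,0,0,0],[1.4,0.1,3.3,0,0,0],[1.7,0.1,3.7,0,0,0],[1.9,0.2,4.0,0,0,0],[2.0,0.2,4.2,0,0,0]]]'

```text
time_s: 4.4
ee_pos: [0.4929, -0.1081, 0.0751]
eef_rot: [3.14, 0.002, -3.141]
force: [9.5, 18.3, 4.4]
grip_width: 0.0005
grip_force: 8.5
```

Run:
```python
from h import *
a=cv2.cvtColor(ctrl.camera('scene'),cv2.COLOR_RGB2BGR)[100:220,330:490];b=cv2.cvtColor(ctrl.camera('wrist'),cv2.COLOR_RGB2BGR)[90:310,200:440]
cv2.imwrite('pics/s3.png',np.vstack([cv2.resize(a,(560,420),interpolation=2)[:300],cv2.resize(b,(560,513))[:300]]))
o=ctrl.get_obs();print(o['ee_pos'],o['force'],o['moment'])
```

```text
[ 0.4926 -0.108   0.0749] [-0.2976 11.6986  2.3702] [ 2.2247  0.0021 -0.1186]
```

View pics/s3.png

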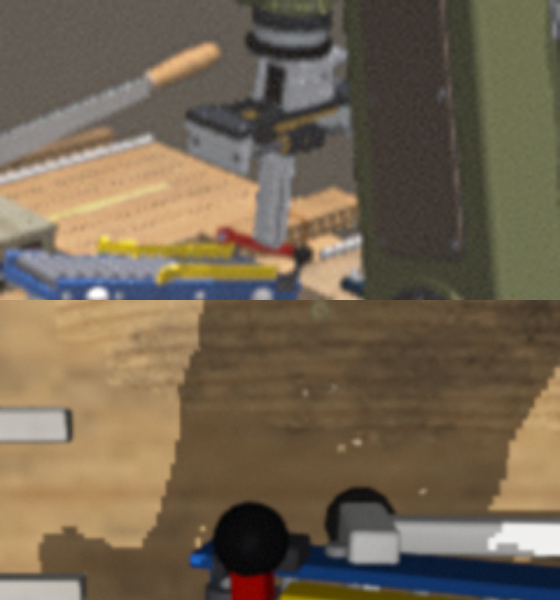

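Run:
```python
from h import *
s,w=cam('scene'),cam('wrist')
p=[0.5093,-0.1033,0.0499,1.5494]
print([ (n,look('bar_knob',n)) for n in('scene','wrist')], look('bar_hinge','wrist'))
for a in(0,.1,.2,.3,.4): print(a,proj(s,inl(p,knob(a))),proj(w,inl(p,knob(a))))
print(proj(w,inl(p,PT['bar_hinge'])))
T=laneT(p);print('tcp in lane',T[:3,:3].T@(toolT()[:3,3]-T[:3,3]))
```

```text
[('scene', [([417.2, 173.0], 0.51)]), ('wrist', [([310.8, 191.4], 0.66)])] []
0 [[415.7072 177.4145]] [[316.8003 183.2975]]
0.1 [[416.4255 174.5499]] [[312.6248 187.5831]]
0.2 [[416.9199 171.6056]] [[308.0823 193.7783]]
0.3 [[417.1839 168.6149]] [[303.2015 202.0466]]
0.4 [[417.2141 165.6115]] [[298.0314 212.5184]]
[[314.6063 308.088 ]]
tcp in lane [-0.0164  0.0016  0.026 ]
```

Emit:
step_arm --plan '[[[0,0,-0.5,0,0,0],[0,0,-0.9,0,0,0],[0,-0.35,-0.9,0,0,0],[0,-0.35,-0.9,0,0,0],[0,-0.3,-0.5,0,0,0],[0,-0.25,-0.2,0,0,0],[0,-0.2,0.0,0,0,0],[0,-0.15,0.1,0,0,0]]]'

```text
time_s: 5.32
ee_pos: [0.4923, -0.1145, 0.0706]
eef_rot: [3.141, -0.002, 3.141]
force: [0.2, -0.6, 1.5]
grip_width: 0.0008
grip_force: 0.5
```

Run:
```python
from h import *
print(look('bar_knob','scene')); ctrl.camera('scene'); ctrl.camera('wrist'); print(look('bar_knob','scene'),look('bar_knob','wrist'))
s,w=cam('scene'),cam('wrist');p=[0.5093,-0.1033,0.0499,1.5494]
for a in(0,.1,.2,.3): print(a,proj(s,inl(p,knob(a))),proj(w,inl(p,knob(a))))
o=ctrl.get_obs();T=laneT(p);print('tcp in lane',T[:3,:3].T@(toolT()[:3,3]-T[:3,3]),o['ee_pos'],o['force'])
```

```text
[([417.2, 173.0], 0.51)]
[([416.8, 176.1], 0.54)] [([326.9, 185.6], 0.77)]
0 [[415.7072 177.4145]] [[327.3309 183.5057]]
0.1 [[416.4255 174.5499]] [[323.5459 187.867 ]]
0.2 [[416.9199 171.6056]] [[319.405  194.1728]]
0.3 [[417.1839 168.6149]] [[314.9306 202.5932]]
tcp in lane [-0.0159 -0.0056  0.0247] [ 0.4931 -0.1148  0.0723] [ 0.5833  0.2194 -0.7998]
```

Emit:
step_arm --plan '[[[0,0.0,0.1,0,0,0],[0,0.05,0.2,0,0,0],[0,0.05,0.3,0,0,0],[0,0.05,0.3,0,0,0]]]'

```text
time_s: 5.9
ee_pos: [0.494, -0.1146, 0.0674]
eef_rot: [-3.139, 0.003, 3.141]
force: [-22.8, -2.6, 55.4]
grip_width: 0.0004
grip_force: 27.4
```

Emit:
step_arm --plan '[[[0,0,-1,0,0,0],[0,0,-2.3,0,0,0],[0,0,-3.6,0,0,0],[0.5,1.3,-5,0,0,0],[1,2.6,-6,0,0,0],[1,4,-6,0,0,0],[1,4,-6,0,0,0],[1,4,-6,0,0,0]]]' --grip 1

```text
time_s: 6.57
ee_pos: [0.463, 0.0099, 0.2449]
eef_rot: [3.141, 0.003, -3.139]
force: [-0.6, -0.5, -0.5]
grip_width: 0.0506
grip_force: 0.0
```

Run:
```python
from h import *
o=ctrl.get_obs();w=cam('wrist',o);s=cam('scene');t=cam('top')
im=cv2.cvtColor(ctrl.camera('wrist'),cv2.COLOR_RGB2BGR);ctrl.camera('scene');ctrl.camera('top');print(o['time_s'],o['ee_pos'],o['eef_rot'])
O=[]
for q in ['load_spot','guide_mouth','bar_hinge','bar_knob','lane']:
  for n,c,k in(('wrist',w,1),('scene',s,.7),('top',t,.7)):
    l=look(q,n); print(q,n,l)
    if l and l[0][1]>.5: O.append((c,q,l[0][0],k))
q=fit(O,[0.509,-0.1033,0.0499,1.5494,0.05]);p=q.x
print(p,q.cost);print([(x[1],v) for x,v in zip(O,q.fun.reshape(-1,2).round(1).tolist())])
for X in [(x,y,-.003) for x in(-.036,.036) for y in(-.03,.268)]+[(x,y,.01) for x,y in((-.0375,.162),(.0375,.162),(-.0265,.125),(.0265,.125))]+[PT['bar_hinge'],knob(0),knob(.1)]:
  u=proj(w,inl(p,X))[0]; print(X,u.round(1),end=' '); cv2.circle(im,tuple(int(v) for v in u.round()),1,(0,0,255),-1)
cv2.imwrite('pics/w4.png',cv2.resize(im[120:320,130:450],None,fx=2.5,fy=2.5))
```

```text
6.5667 [0.463  0.0099 0.2449] [ 3.1412  0.0034 -3.1392]
load_spot wrist [([407.2, 228.4], 0.95)]
load_spot scene [([350.8, 175.2], 0.87)]
load_spot top [([357.3, 194.5], 0.83)]
guide_mouth wrist [([357.7, 226.4], 0.81)]
guide_mouth scene [([364.7, 174.7], 0.87)]
guide_mouth top [([378.8, 199.5], 0.96)]
bar_hinge wrist [([224.5, 245.1], 0.8)]
bar_hinge scene [([390.5, 167.1], 0.9)]
bar_hinge top []
bar_knob wrist [([222.0, 176.2], 0.63), ([231.9, 209.3], 0.48)]
bar_knob scene [([415.9, 177.1], 0.45)]
bar_knob top [([431.9, 218.0], 0.38), ([280.6, 182.4], 0.35), ([378.4, 195.3], 0.28)]
lane wrist [([229.4, 209.0], 0.71)]
lane scene [([401.2, 177.9], 0.8)]
lane top [([423.3, 200.4], 0.77)]
[ 0.5126 -0.1063  0.0475  1.5563 -0.0452] 18.502090170941763
[('load_spot', [0.7, 3.0]), ('load_spot', [0.9, 0.3]), ('load_spot', [1.5, 0.8]), ('guide_mouth', [-2.3, -0.9]), ('guide_mouth', [1.2, 0.7]), ('guide_mouth', [-0.1, -1.8]), ('bar_hinge', [1.1, 0.1]), ('bar_hinge', [2.9, 0.5]), ('bar_knob', [-0.3, -2.4]), ('lane', [2.9, 2.3]), ('lane', [0.4, -1.2]), ('lane', [3.0, -0.4])]
(-0.036, -0.03, -0.003) [211.3 182.3] (-0.036, 0.268, -0.003) [455.2 204.3] (0.036, -0.03, -0.003) [215.9 233. ] (0.036, 0.268, -0.003) [445.9 264. ] (-0.0375, 0.162, 0.01) [355.6 197.3] (0.0375, 0.162, 0.01) [352.4 258. ] (-0.0265, 0.125, 0.01) [323.2 203.5] (0.0265, 0.125, 0.01) [322.4 245.5] (0.043, -0.005, 0.014) [225.6 245.2] (np.float64(-0.052000000000000005), -0.005, np.float64(0.014)) [219.8 174.4] (np.float64(-0.05152539570141246), -0.005, np.float64(0.023484174581448677)) [215.3 176.5]
```

View pics/w4.png

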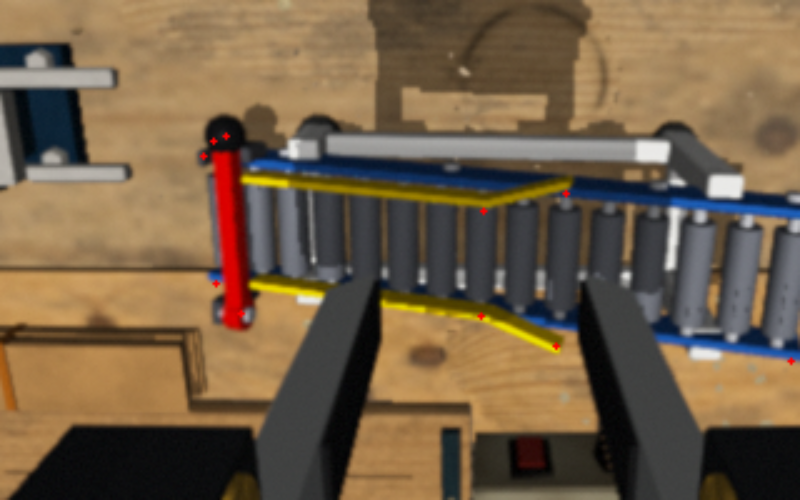

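The picture shows the bar lying across the lane, from its hinge at crop (237,315) to its knob at (225,133), matching angle 0. Lane estimates now agree to about 2 mm. Next is the lumpy block.

Emit:
step_arm --plan '[[[-3.9,10.8,0.8,0,0,19],[-3.9,10.8,0.8,0,0,19],[-3.9,10.8,0.8,0,0,19],[-3.9,10.8,0.8,0,0,19],[-3.9,10.8,0.8,0,0,19],[-3.9,10.8,0.8,0,0,19],[-3.9,10.8,0.8,0,0,19],[-3.9,10.8,0.8,0,0,19]]]'

```text
time_s: 8.13
ee_pos: [0.571, 0.3064, 0.2207]
eef_rot: [3.142, 0.0, 2.183]
force: [1.5, -0.5, 0.2]
grip_width: 0.094
grip_force: 0.0
```

Run:
```python
from h import *
to([.58,.335,.22],down(1.15));o=ctrl.get_obs();print(o['ee_pos'],o['eef_rot'],o['grip_width'])
```

```text
move [0.61 0.79 0.02 0.   0.   9.86] rows 8.3
[0.571  0.3064 0.2207] [3.1416 0.     2.1827] 0.09399554276018825
```

Emit:
step_arm --plan '[[[0.6,0.8,0,0,0,9.9],[0.6,0.8,0,0,0,9.9],[0.6,0.8,0,0,0,9.9],[0.6,0.8,0,0,0,9.9],[0.6,0.8,0,0,0,9.9],[0.6,0.8,0,0,0,9.9],[0.6,0.8,0,0,0,9.9],[0.6,0.8,0,0,0,9.9]]]'

```text
time_s: 8.8
ee_pos: [0.5799, 0.3329, 0.2208]
eef_rot: [-3.141, 0.0, 1.183]
force: [-0.7, 0.7, -0.5]
grip_width: 0.0943
grip_force: 0.0
```

```bash
cat >> h.py <<'E'
def block(q,L,c,n='wrist',near=None,W=.044,H=.028):
    # fit (x,y,yaw) of a box on the table so that its projected silhouette matches the mask
    out=[]
    for d in ctrl.masks_of(q,n)[:3]:
        m=d['pixels'].astype(np.uint8); k=max(cv2.findContours(m,0,2)[0],key=cv2.contourArea)
        x0=onz(c,d['at'],.014)[:2]
        if near is not None and np.linalg.norm(x0-near)>.05: continue
        m=np.zeros_like(m); cv2.drawContours(m,[k],-1,1,-1)
        def sil(p):
            z=np.array([(sx*W/2,sy*L/2,h) for sx in(-1,1) for sy in(-1,1) for h in(0,H)]); cs,sn=np.cos(p[2]),np.sin(p[2])
            # yaw = heading of long axis
            X=np.c_[p[0]+z[:,1]*cs+z[:,0]*sn,p[1]+z[:,1]*sn-z[:,0]*cs,z[:,2]]
            a=np.zeros_like(m); cv2.fillConvexPoly(a,cv2.convexHull((proj(c,X)*16).round().astype(np.int32)),1,shift=4); return a
        def cost(p): return (sil(p)!=m).sum()/m.sum()
        from scipy.optimize import minimize
        best=min((minimize(cost,[*x0,y],method='Nelder-Mead',options=dict(initial_simplex=[[*x0,y],[x0[0]+.012,x0[1],y],[x0[0],x0[1]+.012,y],[*x0,y+.25]])) for y in np.arange(0,np.pi,.4)),key=lambda r:r.fun)
        out.append((best.fun,best.x,d['confidence']))
        print(q,round(d['confidence'],2),'mismatch',round(best.fun,3),best.x,'yaw mod pi',best.x[2]%np.pi)
    return out
E
python3 - <<'E'
from h import *
o=ctrl.get_obs();c=cam('wrist',o);save('wrist','w5.png');print(o['time_s'],o['ee_pos'],o['eef_rot'])
r=block('wax_lumpy',.072,c,near=[.58,.345])
p=min(r,key=lambda x:x[0])[1]; 
y=p[2]%np.pi
to([p[0],p[1],.06],down(y)); to([p[0],p[1],.005],down(y))
im=cv2.imread('pics/w5.png')
for a in(-1,1):
  for b in(-1,1):
    for h in (0,.028):
      X=[p[0]+a*.036*np.cos(y)+b*.022*np.sin(y),p[1]+a*.036*np.sin(y)-b*.022*np.cos(y),h]
      u=proj(c,X)[0];cv2.circle(im,tuple(int(v) for v in u.round()),1,(0,0,255),-1)
u=proj(c,[*p[:2],.014])[0].astype(int);cv2.imwrite('pics/w5c.png',cv2.resize(im[max(0,u[1]-90):u[1]+90,max(0,u[0]-120):u[0]+120],None,fx=2.5,fy=2.5))
E
```

```text
8.8 [0.5799 0.3329 0.2208] [-3.1414  0.0003  1.1826]
wax_lumpy 0.57 mismatch 0.084 [0.5898 0.3487 1.1656] yaw mod pi 1.165602079770484
move [ 0.61  0.11  5.36 -0.    0.    0.2 ] rows 3.9
move [ 0.61  0.11  7.2  -0.    0.    0.2 ] rows 5.2
```

View pics/w5c.png

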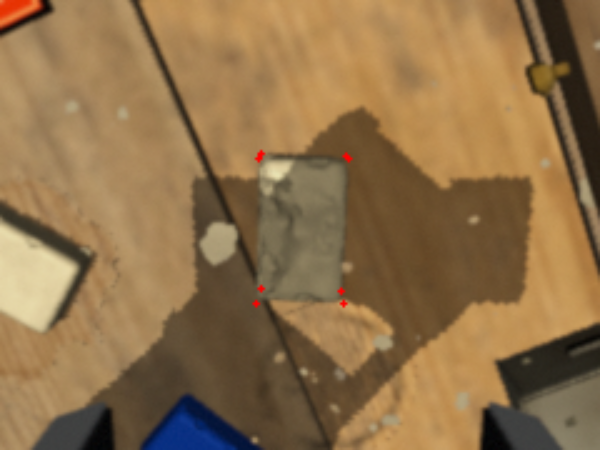

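The crop shows the fitted outline sitting on the lumpy block at crop (302,228), and the space on both sides is clear for the fingers. I descend and grip.

Emit:
step_arm --plan '[[[0.3,0.1,1.3,0,0,0.2],[0.6,0.1,2.6,0,0,0.2],[0.6,0.1,3.9,0,0,0.2],[0.6,0.1,5.2,0,0,0.2],[0.6,0.1,6.2,0,0,0.2],[0.6,0.1,6.9,0,0,0.2],[0.6,0.1,7.2,0,0,0.2],[0.6,0.1,7.2,0,0,0.2]]]'

```text
time_s: 9.57
ee_pos: [0.5886, 0.3481, 0.003]
eef_rot: [-3.14, 0.002, 1.171]
force: [0.2, -0.1, -0.6]
grip_width: 0.0941
grip_force: 0.0
```

Emit:
step_arm --plan '[[[0,0,0,0,0,0],[0,0,0,0,0,0],[0,0,0,0,0,0],[0,0,0,0,0,0],[0,0,0,0,0,0],[0,0,0,0,0,0],[0,0,0,0,0,0],[0,0,0,0,0,0]]]' --grip 0 --squeeze 15

```text
time_s: 10.23
ee_pos: [0.5894, 0.3485, 0.0051]
eef_rot: [-3.142, -0.0, 1.168]
force: [0.2, 0.8, 0.1]
grip_width: 0.0441
grip_force: 0.4
```

Emit:
step_arm --plan '[[[0,0,0,0,0,0],[0,0,0,0,0,0],[0,0,-0.5,0,0,0],[0,0,-1.5,0,0,0],[0,0,-2.7,0,0,0],[0,0,-4,0,0,0],[0,0,-5.3,0,0,0],[0,0,-6,0,0,0]]]'

```text
time_s: 10.9
ee_pos: [0.5901, 0.3488, 0.1916]
eef_rot: [3.138, -0.005, 1.168]
force: [0.3, 0.6, -1.7]
grip_width: 0.0436
grip_force: 15.0
```

```bash
cat >> h.py <<'E'
P=[.5114,-.1045,.0483,1.555]
def lanegoal(xyz,p=P): # tool z into lane, tool x up the lane
    T=laneT(p);R=T[:3,:3]; Rt=np.c_[R[:,1],R[:,0],-R[:,2]]
    return inl(p,xyz)[0],Rt
E
python3 - <<'E'
from h import *
o=ctrl.get_obs();print(o['ee_pos'],o['eef_rot'],o['grip_width'],o['grip_force'])
g=lanegoal((0,.222,.06)); print(g[0],Ro.from_matrix(g[1]).as_euler('xyz')); to(*g)
E
```

```text
[0.5901 0.3488 0.1916] [ 3.1376 -0.0049  1.1678] 0.04356484657808583 14.984537284399266
[0.5145 0.0944 0.1637] [ 3.1416 -0.2618  1.555 ]
move [-8.79  1.01  0.89  0.53  2.43 -3.67] rows 6.4
```

Emit:
step_arm --plan '[[[-8.8,1.0,0.9,0.5,2.4,-3.7],[-8.8,1.0,0.9,0.5,2.4,-3.7],[-8.8,1.0,0.9,0.5,2.4,-3.7],[-8.8,1.0,0.9,0.5,2.4,-3.7],[-8.8,1.0,0.9,0.5,2.4,-3.7],[-8.8,1.0,0.9,0.5,2.4,-3.7],[-8.8,1.0,0.9,0.5,2.4,-3.7],[-8.8,1.0,0.9,0.5,2.4,-3.7]]]'

```text
time_s: 11.57
ee_pos: [0.512, 0.0889, 0.1584]
eef_rot: [-3.139, -0.254, 1.553]
force: [1.2, 0.9, -0.4]
grip_width: 0.0437
grip_force: 15.0
```

Run:
```python
from h import *
o=ctrl.get_obs();w=cam('wrist',o);t=cam('top');s=cam('scene')
im=cv2.cvtColor(ctrl.camera('wrist'),cv2.COLOR_RGB2BGR);print(o['time_s'],o['ee_pos'],o['eef_rot'])
p=P
for q in['guide_mouth','load_spot','bar_hinge','bar_knob','lane']: print(q,look(q,'wrist'),proj(w,inl(p,PT.get(q,knob(0)))).round(1))
for X in [(x,y,-.003) for x in(-.036,.036) for y in(-.03,.268)]+[(x,y,.01) for x,y in((-.0375,.162),(.0375,.162),(-.0265,.125),(.0265,.125),(-.0265,.01),(.0265,.01))]:
  u=proj(w,inl(p,X))[0]; print(X,u.round(1)); cv2.circle(im,tuple(int(v) for v in u.round()),1,(0,0,255),-1)
cv2.imwrite('pics/w6.png',cv2.resize(im[60:360,170:490],None,fx=2,fy=2))
T=laneT(p);print('tcp lane',T[:3,:3].T@(o['ee_pos']-T[:3,3])); to(*lanegoal((0,.222,.009)))
```

```text
11.5667 [0.512  0.0889 0.1584] [-3.1385 -0.2542  1.553 ]
guide_mouth [] [[323.5 270.8]]
load_spot [] [[323.5 205.5]]
bar_hinge [([197.0, 297.6], 0.58)] [[366.  422.1]]
bar_knob [] [[272.2 421.9]]
lane [] [[323.5 406. ]]
(-0.036, -0.03, -0.003) [290.5 423. ]
(-0.036, 0.268, -0.003) [277.1 148.2]
(0.036, -0.03, -0.003) [356.5 423. ]
(0.036, 0.268, -0.003) [369.9 148. ]
(-0.0375, 0.162, 0.01) [278.9 277. ]
(0.0375, 0.162, 0.01) [368.2 277. ]
(-0.0265, 0.125, 0.01) [293.4 313.7]
(0.0265, 0.125, 0.01) [353.7 313.7]
(-0.0265, 0.01, 0.01) [297.2 408. ]
(0.0265, 0.01, 0.01) [349.9 408. ]
tcp lane [-0.0024  0.2153  0.0563]
move [ 0.04  0.04  1.52 -0.03  0.06  0.03] rows 1.1
```

View pics/w6.png

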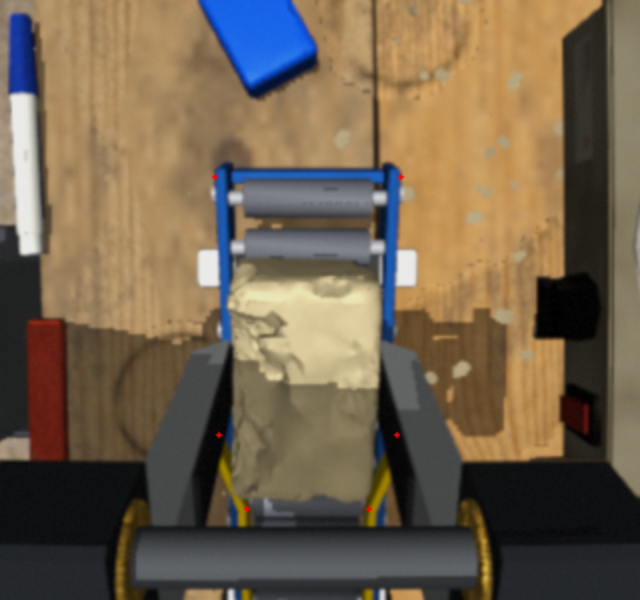

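The picture shows the block centred over the rollers at about crop (307,385). The red lane marks lie on the rail ends at (217,172) and (400,172), so alignment is good to about 1 mm. I lower gently.

Emit:
step_arm --plan '[[[0,0,0.5,0,0,0],[0,0,1.0,0,0,0],[0,0,1.3,0,0,0],[0,0,1.5,0,0,0],[0,0,1.5,0,0,0],[0,0,1.5,0,0,0]]]'

```text
time_s: 12.37
ee_pos: [0.5136, 0.1055, 0.1147]
eef_rot: [-3.139, -0.255, 1.558]
force: [0.8, 0.3, -0.2]
grip_width: 0.0438
grip_force: 15.0
```

Run:
```python
from h import *
o=ctrl.get_obs();T=laneT(P);print('tcp lane',T[:3,:3].T@(o['ee_pos']-T[:3,3]),o['force'],o['eef_rot'])
```

```text
tcp lane [-0.0011  0.22    0.0098] [ 0.8302  0.3114 -0.1757] [-3.1389 -0.2551  1.5576]
```

Now small steps down until contact shows.

Emit:
step_arm --plan '[[[0,0,0.07,0,0.06,0],[0,0,0.14,0,0.06,0],[0,0,0.14,0,0.06,0]]]'

```text
time_s: 12.62
ee_pos: [0.5139, 0.1061, 0.1114]
eef_rot: [-3.14, -0.262, 1.557]
force: [-2.1, -1.5, 6.2]
grip_width: 0.0438
grip_force: 15.0
```

Contact at 6 N, so I release.

Emit:
step_arm --plan '[[[0,0,0,0,0,0],[0,0,0,0,0,0],[0,0,0,0,0,0],[0,0,0,0,0,0],[0,0,0,0,0,0],[0,0,0,0,0,0],[0,0,-1,0,0,0],[0,0,-3,0,0,0]]]' --grip 1

```text
time_s: 13.28
ee_pos: [0.5117, 0.088, 0.1777]
eef_rot: [-3.132, -0.261, 1.556]
force: [0.9, -0.0, 0.3]
grip_width: 0.0924
grip_force: 0.0
```

Run:
```python
from h import *
o=ctrl.get_obs();w=cam('wrist',o);s=cam('scene');t=cam('top')
for n in('wrist','scene','top'):
  ctrl.camera(n); c=cam(n,o)
  print(n,look('wax_lumpy',n),[ (np.round(d['at']),round(d['confidence'],2)) for d in ctrl.masks_of('wax_lumpy',n)[:3]],'expect',proj(c,inl(P,(0,.036,0))).round(1), 'top pos',proj(c,inl(P,(0,.222,0))).round(1))
print(o['time_s'],o['ee_pos'],o['eef_rot']); to([.447,.37,.22],down(2.2))
```

```text
wrist [([319.8, 397.8], 0.63), ([323.8, 304.9], 0.6)] [(array([321., 296.]), 0.75)] expect [[323.7 369.7]] top pos [[324.3 203.6]]
scene [([382.4, 174.9], 0.71)] [(array([382., 171.]), 0.74)] expect [[394.1 176.1]] top pos [[351.8 175.6]]
top [([393.9, 252.2], 0.58)] [] expect [[416.5 199.6]] top pos [[358.9 195.9]]
13.2833 [0.5117 0.088  0.1777] [-3.1322 -0.2614  1.5561]
move [ 9.41 -2.33  1.1   0.76 -2.42 -6.1 ] rows 7.0
```

The lumpy block is rolling: in the scene view it is at (382,175) and should end at (394,176). I move over to the smooth block meanwhile.

Emit:
step_arm --plan '[[[0.5,0,-1,0,0,0],[9.4,-2.3,1.1,0.8,-2.4,-6.1],[9.4,-2.3,1.1,0.8,-2.4,-6.1],[9.4,-2.3,1.1,0.8,-2.4,-6.1],[9.4,-2.3,1.1,0.8,-2.4,-6.1],[9.4,-2.3,1.1,0.8,-2.4,-6.1],[9.4,-2.3,1.1,0.8,-2.4,-6.1],[9.4,-2.3,1.1,0.8,-2.4,-6.1]]]'

```text
time_s: 14.4
ee_pos: [0.4463, 0.373, 0.2201]
eef_rot: [-3.139, -0.001, 2.207]
force: [0.6, -0.2, -0.6]
grip_width: 0.0941
grip_force: 0.0
```

Emit:
step_arm --plan '[[[0,0,0,0,0,0],[0,0,0,0,0,0]]]'

```text
time_s: 14.57
ee_pos: [0.4473, 0.3709, 0.2197]
eef_rot: [-3.138, -0.002, 2.203]
force: [-0.6, -0.8, -0.2]
grip_width: 0.0934
grip_force: 0.0
```

Run:
```python
from h import *
o=ctrl.get_obs();c=cam('wrist',o);im=cv2.cvtColor(ctrl.camera('wrist'),cv2.COLOR_RGB2BGR);sc=cv2.cvtColor(ctrl.camera('scene'),cv2.COLOR_RGB2BGR);tp=cv2.cvtColor(ctrl.camera('top'),cv2.COLOR_RGB2BGR)
print(o['time_s'],o['ee_pos'],o['eef_rot'],o['grip_width'])
for n in('scene','top'): 
  print(n,look('wax_lumpy',n),'expect',proj(cam(n),inl(P,(0,.036,0))).round(1))
r=block('wax_smooth',.062,c,near=[.443,.378])
p=min(r,key=lambda x:x[0])[1];y=p[2]%np.pi
to([p[0],p[1],.007],down(y))
for a in(-1,1):
  for b in(-1,1):
    for h in (0,.028):
      u=proj(c,[p[0]+a*.031*np.cos(y)+b*.022*np.sin(y),p[1]+a*.031*np.sin(y)-b*.022*np.cos(y),h])[0];cv2.circle(im,tuple(int(v) for v in u.round()),1,(0,0,255),-1)
u=proj(c,[*p[:2],.014])[0].astype(int)
A=cv2.resize(im[max(0,u[1]-75):u[1]+75,u[0]-120:u[0]+120],(480,300));B=np.hstack([cv2.resize(sc[120:220,330:450],(300,250),interpolation=2),cv2.resize(tp[160:245,335:450],(338,250),interpolation=2)])
C=np.zeros((550,638,3),np.uint8);C[:300,:A.shape[1]]=A;C[300:,:]=B;cv2.imwrite('pics/w7.png',C)
```

```text
14.5667 [0.4473 0.3709 0.2197] [-3.1383 -0.0025  2.2031] 0.09339724623509237
scene [([393.8, 175.7], 0.59)] expect [[394.1 176.1]]
top [] expect [[416.5 199.6]]
wax_smooth 0.76 mismatch 0.083 [ 0.4446  0.3874 -0.952 ] yaw mod pi 2.189557971918557
move [ 0.57  0.27  7.13 -0.02 -0.02  0.09] rows 5.2
```

View pics/w7.png

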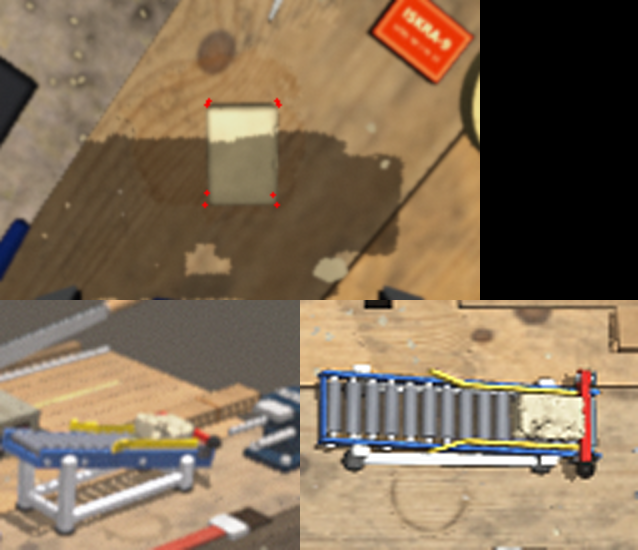

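Top: the fitted outline lies on the smooth cream block at crop (242,155). Bottom: the lumpy block rests against the lowered bar at (552,415), with the scene detection within 1 px of the expected place. I grip the smooth block.

Emit:
step_arm --plan '[[[0.3,0.2,1.3,0,0,0.1],[0.6,0.3,2.6,0,0,0.1],[0.6,0.3,3.9,0,0,0.1],[0.6,0.3,5.2,0,0,0.1],[0.6,0.3,6.2,0,0,0.1],[0.6,0.3,6.8,0,0,0.1],[0.6,0.3,7.1,0,0,0.1],[0.6,0.3,7.1,0,0,0.1]]]'

```text
time_s: 15.53
ee_pos: [0.444, 0.3886, 0.0063]
eef_rot: [-3.137, -0.002, 2.189]
force: [0.8, -0.9, 0.9]
grip_width: 0.0938
grip_force: 0.0
```

Emit:
step_arm --plan '[[[0,0,0,0,0,0],[0,0,0,0,0,0],[0,0,0,0,0,0],[0,0,0,0,0,0],[0,0,0,0,0,0],[0,0,0,0,0,0],[0,0,0,0,0,0],[0,0,0,0,0,0]]]' --grip 0 --squeeze 15

```text
time_s: 16.2
ee_pos: [0.4442, 0.3897, 0.0079]
eef_rot: [-3.14, -0.002, 2.19]
force: [-1.4, -0.3, 0.8]
grip_width: 0.0441
grip_force: 1.6
```

Emit:
step_arm --plan '[[[0,0,0,0,0,0],[0,0,0,0,0,0],[0,0,-0.5,0,0,0],[0,0,-1.5,0,0,0],[0,0,-2.7,0,0,0],[0,0,-4,0,0,0],[0,0,-5.3,0,0,0],[0,0,-6,0,0,0]]]'

```text
time_s: 16.87
ee_pos: [0.4455, 0.39, 0.1925]
eef_rot: [3.138, -0.003, 2.19]
force: [0.4, 0.5, -0.5]
grip_width: 0.0439
grip_force: 15.0
```

Run:
```python
from h import *
o=ctrl.get_obs();print(o['ee_pos'],o['eef_rot'],o['grip_width'],o['grip_force'])
to(*lanegoal((0,.222,.06)))
```

```text
[0.4455 0.39   0.1925] [ 3.1383 -0.0026  2.1897] 0.04393233940736072 14.956072121858597
move [-9.36 -3.85  0.92 -0.77  2.38  6.03] rows 7.3
```

Emit:
step_arm --plan '[[[-9.4,-3.8,0.9,-0.8,2.4,6],[-9.4,-3.8,0.9,-0.8,2.4,6],[-9.4,-3.8,0.9,-0.8,2.4,6],[-9.4,-3.8,0.9,-0.8,2.4,6],[-9.4,-3.8,0.9,-0.8,2.4,6],[-9.4,-3.8,0.9,-0.8,2.4,6],[-9.4,-3.8,0.9,-0.8,2.4,6],[-9.4,-3.8,0.9,-0.8,2.4,6]]]'

```text
time_s: 17.53
ee_pos: [0.516, 0.0889, 0.1597]
eef_rot: [-3.14, -0.261, 1.553]
force: [0.0, 1.0, -2.0]
grip_width: 0.0435
grip_force: 15.0
```

Emit:
step_arm --plan '[[[0,0,0,0,0,0],[0,0,0,0,0,0]]]'

```text
time_s: 17.7
ee_pos: [0.5155, 0.0933, 0.1601]
eef_rot: [-3.14, -0.262, 1.555]
force: [-0.2, -0.1, -1.0]
grip_width: 0.0442
grip_force: 15.0
```

Run:
```python
from h import *
o=ctrl.get_obs();T=laneT(P);print('tcp lane',T[:3,:3].T@(o['ee_pos']-T[:3,3]),o['grip_width'],o['grip_force'])
to(*lanegoal((0,.222,.0125)))
```

```text
tcp lane [0.001  0.2201 0.0568] 0.04424540871166776 14.956154376268387
move [ 0.06 -0.03  1.48 -0.02  0.    0.  ] rows 1.1
```

Emit:
step_arm --plan '[[[0,0,0.5,0,0,0],[0,0,1.0,0,0,0],[0,0,1.3,0,0,0],[0,0,1.45,0,0,0],[0,0,1.53,0,0,0],[0,0,1.57,0,0,0],[0,0,1.57,0,0,0]]]'

```text
time_s: 18.28
ee_pos: [0.5157, 0.1061, 0.1153]
eef_rot: [-3.141, -0.262, 1.558]
force: [0.6, 0.8, -0.9]
grip_width: 0.0438
grip_force: 15.0
```

Run:
```python
from h import *
o=ctrl.get_obs();T=laneT(P);print('tcp lane',T[:3,:3].T@(o['ee_pos']-T[:3,3]),o['force'],o['eef_rot'])
```

```text
tcp lane [0.001  0.2208 0.0102] [ 0.564   0.8082 -0.8815] [-3.1407 -0.2615  1.5577]
```

Emit:
step_arm --plan '[[[0,0,0.05,0,0,0],[0,0,0.1,0,0,0],[0,0,0.1,0,0,0]]]'

```text
time_s: 18.53
ee_pos: [0.5161, 0.1064, 0.1139]
eef_rot: [3.141, -0.262, 1.558]
force: [-7.3, -4.6, 15.5]
grip_width: 0.0438
grip_force: 15.0
```

Emit:
step_arm --plan '[[[0,0,-0.03,0,0,0],[0,0,-0.03,0,0,0]]]'

```text
time_s: 18.7
ee_pos: [0.5161, 0.1062, 0.1139]
eef_rot: [3.141, -0.262, 1.557]
force: [-3.3, -2.7, 9.7]
grip_width: 0.0436
grip_force: 15.0
```

Emit:
step_arm --plan '[[[0,0,0,0,0,0],[0,0,0,0,0,0],[0,0,0,0,0,0],[0,0,0,0,0,0],[0,0,0,0,0,0],[0,0,0,0,0,0],[0,0,-1,0,0,0],[0,0,-3,0,0,0]]]' --grip 1

```text
time_s: 19.37
ee_pos: [0.5138, 0.0881, 0.1801]
eef_rot: [-3.134, -0.261, 1.556]
force: [0.1, 0.5, 0.2]
grip_width: 0.0926
grip_force: 0.0
```

Emit:
step_arm --plan '[[[1,0,-3.5,0,0,0],[4,0,-3.5,0,0,0],[6,0,-3.5,0,0,0],[6,0,-3.5,0,0,0],[6,0,-3.5,0,0,0],[6,0,-3.5,0,0,0],[6,0,-3.5,0,0,0],[6,0,-3.5,0,0,0]]]'

```text
time_s: 20.03
ee_pos: [0.5174, 0.2348, 0.3297]
eef_rot: [-3.14, -0.261, 1.558]
force: [-0.3, -0.3, -1.7]
grip_width: 0.0939
grip_force: 0.0
```

Emit:
step_arm --plan '[[[0,0,0,0,0,0],[0,0,0,0,0,0],[0,0,0,0,0,0],[0,0,0,0,0,0],[0,0,0,0,0,0],[0,0,0,0,0,0],[0,0,0,0,0,0],[0,0,0,0,0,0]]]'

```text
time_s: 20.7
ee_pos: [0.5176, 0.2345, 0.33]
eef_rot: [-3.14, -0.261, 1.557]
force: [0.5, 0.2, 0.1]
grip_width: 0.0939
grip_force: 0.0
```

Run:
```python
from h import *
for k in range(2):
 o=ctrl.get_obs();print(o['time_s'])
 for n in('wrist','scene','top'):
  ctrl.camera(n); c=cam(n,o)
  for q,y in(('wax_lumpy',.036),('wax_smooth',.103)):
   print(n,q,look(q,n),'expect',proj(c,inl(P,(0,y,0))).round(1),[(np.round(d['at']),round(d['confidence'],2),int(d['pixels'].sum())) for d in ctrl.masks_of(q,n)[:3]] if k else '')
  if k: print('mid-block expect',proj(c,inl(P,(0,.036,.02))).round(),proj(c,inl(P,(0,.103,.02))).round())
```

```text
20.7
wrist wax_lumpy [] expect [[320.2 401.2]] 
wrist wax_smooth [([319.8, 367.1], 0.94), ([304.1, 199.6], 0.81)] expect [[320.2 369. ]] 
scene wax_lumpy [([393.9, 174.5], 0.68)] expect [[394.1 176.1]] 
scene wax_smooth [([320.3, 226.8], 0.64), ([382.8, 175.3], 0.47)] expect [[379.6 175.9]] 
top wax_lumpy [([421.0, 201.2], 0.64)] expect [[416.5 199.6]] 
top wax_smooth [([311.7, 206.2], 0.78), ([397.6, 195.2], 0.58)] expect [[396.3 198.3]] 
21.15
wrist wax_lumpy [] expect [[320.2 401.3]] []
wrist wax_smooth [([304.3, 201.6], 0.79)] expect [[320.2 369.1]] [(array([306., 200.]), 0.87, 999), (array([321., 373.]), 0.78, 1105)]
mid-block expect [[320. 413.]] [[320. 380.]]
scene wax_lumpy [([392.9, 177.6], 0.67)] expect [[394.1 176.1]] []
scene wax_smooth [([383.2, 172.4], 0.72), ([319.3, 225.6], 0.63), ([238.1, 253.6], 0.57)] expect [[379.6 175.9]] [(array([380., 170.]), 0.68, 220), (array([319., 220.]), 0.6, 331)]
mid-block expect [[396. 170.]] [[381. 170.]]
top wax_lumpy [([420.5, 201.9], 0.67)] expect [[416.5 199.6]] [(array([423., 202.]), 0.86, 350), (array([424., 204.]), 0.73, 562)]
top wax_smooth [([399.4, 199.4], 0.6), ([310.2, 207.8], 0.49)] expect [[396.3 198.3]] [(array([405., 197.]), 0.58, 155)]
mid-block expect [[420. 199.]] [[399. 197.]]
```

```bash
python3 -c "
from station import ctrl
print(ctrl.hand_in())"
```

```text
the job is handed in; nothing more can be done
None
```

I lowered the stop bar, fed the lumpy block and then the smooth one, and handed the job in at about 21 s; the last camera checks put the lumpy block against the bar with the smooth one directly behind it, and the hand-in returned no verdict.

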